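Tip the parts tube until the first pin stands out at the rim

ROBOT

A 6-joint arm with a two-finger parallel gripper is mounted at the origin on the work surface; the furniture and walls round the work are solid. World frame = base frame: x ahead of the robot, y to its left, z up, the work surface at z = 0. Lengths are in m, angles in rad, forces in N, time in s.
With the tool pointing down it reaches from about 0.25 to 0.725 m from the base axis. Payload 4 kg.
Tool frame: the origin (TCP) lies midway between the tips of the shut fingers; the grasp point (between the pads) lies 19 mm behind it; y points along the fingers, x is the direction in which the jaws open and shut, and the axes are right-handed (so a half turn about y gives the same grasp; the last joint's range is limited). The gripper opens to 85 mm and grips with 20 to 120 N. Pads are 22 mm wide; open, the fingers measure 114 mm over their backs; the gripper's body (76 mm by 85 mm) begins 54 mm behind the grasp point. The pads swing forward as they close: fully open they stand 13 mm farther back than shut.
Start: joints at [-1.349, 0.241, 0.005, 1.335, 0, 1.571], TCP at [0.11, -0.488, 0.231] pointing down, gripper open.
Joint ranges: [-2.72, 2.72], [-1.05, 1.87], [-1.09, 1.28], [-1.99, 2.15], [-1.42, 1.44], [-3.14, 3.14]. Speed limits (rad/s): [2.79, 2.79, 3.14, 3.14, 3.14, 3.14].

INTERFACE

Orientations are given as a unit quaternion [x, y, z, w].
In Python, from workcell import bot gives the robot as it stands. The module is installed in compiled form; this text tells all that it offers.
- The arm moves only by the shell command python3 -m inch 'ROWS'. ROWS is text: rows parted by semicolons, each of 7 numbers parted by spaces: the turn, a rotation vector about the tool's x, y, z in degrees, then the shift along the tool's x, y, z in mm, then the closure, from 0 (fully open) to 1 (shut). In form: ax ay az dx dy dz fingers; .... A call has 1 to 12 rows; each row shifts and turns the commanded pose from where the row before left it, along the tool's axes as they then stand; what a row does not reach is not made up. A row lasts 1/8 s, in which the tool goes at most 62.5 mm and 10.7 degrees, less where a joint would pass 70% of its speed; a pose out of reach is approached as far as the arm can. A call with a gripper value outside its range is refused whole. The fingers move at their own pace and stop on an object; the grip force is fixed at half the most. Time passes only in rows, so rows that do not move let the fingers close. It gives the time, the measured TCP pose, the force and the opening at its end, in the units of the state.
- bot.get_obs(): the state, without advancing time (a new reading comes with each control period).
- bot.camera(name): name is "scene" or "top"; returns a dict with "color" (480x640x3 uint8, blue, green, red), "fx", "fy", "cx", "cy" (pixels), "k1" (the pictures are not rectified: a ray, as slopes to the right and down, at radius r is drawn at 1 + k1 r^2 times it, then the intrinsics apply), "extrinsics" (4x4, takes a point from world to camera coordinates). Camera axes: x right, y up, looking along -z (the intrinsics and any distortion apply to the point x, -y, -z); pixel columns grow to the right and rows downward; lengths in m; the calibration is good to about 2 mm. A picture is of the moment at which its call begins. There is no depth.
- bot.job_done(): hands the job in, once; it reports no verdict.
Trained networks look in the newest picture that a camera, given by its name, has taken for a name from the list of things; names that differ only in an ending like _2 or _b are one class to them, and where a whole thing is asked for, a point or a joint stands for the part that bears it (a point fixed in the world has none). Each returns a list of dicts, best first, with "conf" (0 to 1); they miss things now and then, are a little off and sometimes report something else, mostly with a low value. They report only what shows in the picture. A call takes as long as a camera call.
- bot.look_for(name, camera): "extent" ([left, top, right, bottom] in pixels, round what is visible of it).
- bot.cut_out(name, camera): "region" (480x640 bool, what is visible of it) and "extent" ([left, top, right, bottom] in pixels, round what is visible of it).
- bot.spot_point(name, camera): "point" ([column, row] in pixels: a listed point, or the origin of a listed thing).
The state is a dict: "clock": time; "joint_pos": joint angles; "joint_vel": joint speeds; "tau": joint torques, N m; "eef_pos": TCP position; "tool_rot": TCP orientation; "ft_force": force on the tool from outside, world axes, zero at the start; "ft_torque": the same for the moment, N m; "grip_width": finger opening in m.
Only numpy, scipy, OpenCV 4.12 (cv2) and the standard library are available. Lean on these libraries where they do the work, as an engineer would, in place of code of your own. Each camera call takes 0.05 s, during which the arm holds its last target.

TASK

Tip the pivoted parts tube slowly, mouth down, until the first of the two steel pins has slid to the rim and stands about a centimetre out of the mouth (5 to 18 mm is fine); stop it there, and let the tube go back level on its rest with the pin still standing out. Move the pins by tilting the tube only, never touching them with the robot; let no pin fall out and leave the cup, hex key and machine head beside the stand where they lie.

Things in the scene. Friction and masses are not known exactly. Their poses are not given: they have to be found in the camera images.
- stand: fixed stand: dark base plate 110 x 200 mm, two grey cheeks that carry the pivot (their tops 122 mm above the bench), grey post with rubber pad under the tail. Origin on the bench under the pivot; pivot axis along the stand's x, 115 mm above the bench; the tube points along its y, mouth to +y; z up. Yaw +-0.35 rad. Mind the tall steel post at x 0.54, y -0.23
- tube (a joint): tilt in rad: 0 = level, tail down on its rest; grows as the mouth goes down (stop at 0.70). The tail weight always brings it back to 0 when let go (damped). Pressing the tab takes a few N, less as the pins slide to the mouth. Pins start to slide at 0.25 to 0.42 rad (hidden friction) and, as the mouth turns up, need 0.03 to 0.15 more to reach the rim; a little too much and they run out
- tube_mouth (a point): centre of the open mouth (rim), 127 mm from the pivot axis; turns with the tube. y axis: along the tube's straight part, mouth way; x: along the pivot. Square aluminium tube 27 mm wide, 21 mm bore, 8 mm sight slot on top, last 60 mm bent up to 0.2 rad; dark steel weight (38 x 58 x 36 mm) at the tail, 250 mm long in all. A pin whose centre is 22.5 mm behind this point has its end flush with the rim
- tab_top (a point): centre of the top face of the steel thumb tab, pressed down to tip the tube: 36 mm (across the tube) x 40 mm (along it) x 5 mm, on the tube's -x side, 31.5 mm from the tube's axis, 85 mm from the pivot axis toward the mouth, 120 mm above the bench at rest (5 mm above the pivot). The tube's top beside it is 8.5 mm higher. Turns with the tube
- pin_front: polished round steel pin 18 mm in diameter and 45 mm long with flat ends, lying lengthwise in the tube; origin at its centre, its own y axis along its length, mouth way. Mass about 90 g, varies; the one nearest the mouth; at the start its end is about 60 to 85 mm inside the rim
- pin_rear: polished round steel pin 18 mm in diameter and 45 mm long with flat ends, lying lengthwise in the tube; origin at its centre, its own y axis along its length, mouth way. Mass about 90 g, varies; the second, 1 to 5 mm behind the first
- cup: bystander: white plastic cup, filled with screws, 86 mm wide, 45 mm high, beside the stand on the robot's side; origin at the centre of its underside
- hex_key: bystander: black hex key, 24 x 77 x 4 mm, lying beside the stand on the robot's side; origin at the centre of its underside
- spare_head: bystander: small white machine head, 48 x 31 x 33 mm, near the mouth end; origin at the centre of its underside

How it is judged:
On the way, in this order (a step that is already met when the one before it is completed fails the run):
1. the tube is tipped with the first pin still inside (value of joint tube above 0.12 rad and y of pin_front in the frame of tube_mouth below -0.0225 m), for 0.2 s.
2. the first pin stands out at the rim (y of pin_front in the frame of tube_mouth between -0.0185 and -0.0025 m), for 0.2 s.
At the end, for the whole second after the job is handed in: The tube is level on its rest (tilt under 0.03 rad), the first pin lies still in its mouth with 4 to 20 mm of its length standing out past the rim, and the second pin is wholly inside the tube (all of step 2 and distance between pin_front and tube_mouth below 0.023 m and value of joint tube below 0.03 rad and linear speed of pin_front below 0.01 m/s and y of pin_rear in the frame of tube_mouth below -0.03 m and distance between pin_rear and tube_mouth below 0.2 m); the robot touches nothing.
It fails at once if a pin falls out of the tube (height (world z) of any of pin_front, pin_rear below 0.025 m).
It fails at once if the robot touches a pin (contact force between any of the fingers, the arm and pin_front above 0.3 N or contact force between any of the fingers, the arm and pin_rear above 0.3 N).
It fails at once if the tube is tipped fast (over 0.8 rad/s mouth down) instead of slowly (velocity of joint tube above 0.8 rad/s).
It fails at once if a thing beside the stand is moved by more than 3 cm (distance of any of cup, hex_key, spare_head from where it was at the start of the episode above 0.03 m).
It also fails if it takes over 67 s, if anything falls off the work surface, if the arm or the gripper's body presses on something with over 40 N, if the wrist force passes 120 N, or if a joint passes its speed limit or range.

## Working session

There is one attempt and no reset: what is moved stays moved. The work goes in short steps, Python scripts to look and compute and a shell command to move; the robot and the scene stay as the last step left them, time stands still between calls to the robot, and variables do not carry over. Pictures are saved under pics/ and viewed, and the job is handed in when it is done.

```bash
mkdir -p pics; ls; cat > h.py <<'E'
import numpy as np, cv2
from workcell import bot
from scipy.spatial.transform import Rotation as R
def ray(cam,px):
    K=np.array([[cam['fx'],0,cam['cx']],[0,cam['fy'],cam['cy']],[0,0,1.]])
    u=cv2.undistortPoints(np.array([[px]],float),K,np.array([cam['k1'],0,0,0,0.]))[0,0]
    E=np.array(cam['extrinsics']);d=E[:3,:3].T@np.array([u[0],-u[1],-1]);o=-E[:3,:3].T@E[:3,3]
    return o,d/np.linalg.norm(d)
# note: model is drawn = ray*(1+k1 r^2) = opencv forward model
def atz(cam,px,z):
    o,d=ray(cam,px);return o+d*(z-o[2])/d[2]
def proj(cam,P):
    E=np.array(cam['extrinsics']);p=E[:3,:3]@np.array(P)+E[:3,3];x,y=p[0]/-p[2],-p[1]/-p[2]
    s=1+cam['k1']*(x*x+y*y);return np.array([cam['fx']*x*s+cam['cx'],cam['fy']*y*s+cam['cy']])
def tri(c1,p1,c2,p2):
    o1,d1=ray(c1,p1);o2,d2=ray(c2,p2)
    A=np.array([d1,-d2]).T;t=np.linalg.lstsq(A,o2-o1,rcond=None)[0]
    a=o1+d1*t[0];b=o2+d2*t[1];return (a+b)/2,np.linalg.norm(a-b)
E
python3 - <<'E'
from h import *
o=bot.get_obs();print(o['clock'],o['eef_pos'],o['tool_rot'])
cs={}
for n in('scene','top'):
    c=bot.camera(n);cs[n]=c;cv2.imwrite(f'pics/{n}0.png',c['color'])
    E=np.array(c['extrinsics']);print(n,-E[:3,:3].T@E[:3,3],c['fx'],c['k1'])
    for t in('tube_mouth','tab_top','pin_front','pin_rear','stand','cup','hex_key','spare_head'):
        r=bot.spot_point(t,n);print(t,[(np.round(q['point']),round(q['conf'],2)) for q in r[:2]])
E
```

```text
pics
0.0 [ 0.10987136 -0.4871225   0.23041491] [-0.55180316  0.44215979 -0.44099923  0.55274558]
scene [ 0.16083006 -0.44371938  0.50927526] 444.0755330291159 -0.03622873474053017
tube_mouth [(array([340., 197.]), 0.89), (array([349., 235.]), 0.69)]
tab_top [(array([332., 207.]), 0.57)]
pin_front [(array([350., 220.]), 0.59)]
pin_rear [(array([350., 234.]), 0.47)]
stand [(array([347., 283.]), 0.77)]
cup [(array([289., 265.]), 0.79), (array([352., 234.]), 0.48)]
hex_key [(array([304., 296.]), 0.49)]
spare_head [(array([343., 243.]), 0.48)]
top [0.37566636 0.24538625 0.94895726] 573.2303328073951 -0.008613959630165934
tube_mouth [(array([264., 204.]), 0.88)]
tab_top [(array([285., 231.]), 0.97), (array([293., 294.]), 0.46)]
pin_front [(array([332., 224.]), 0.61)]
pin_rear [(array([361., 232.]), 0.68)]
stand [(array([346., 239.]), 0.69)]
cup [(array([291., 295.]), 0.81), (array([261., 204.]), 0.33)]
hex_key [(array([358., 304.]), 0.68)]
spare_head [(array([262., 207.]), 0.49)]
```

View pics/scene0.png

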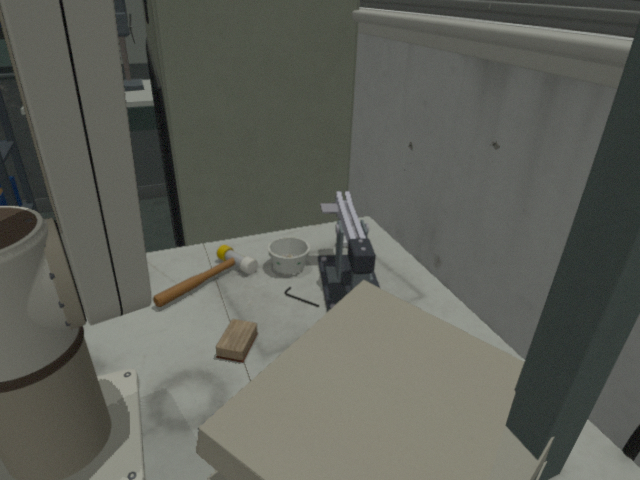

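View pics/top0.png

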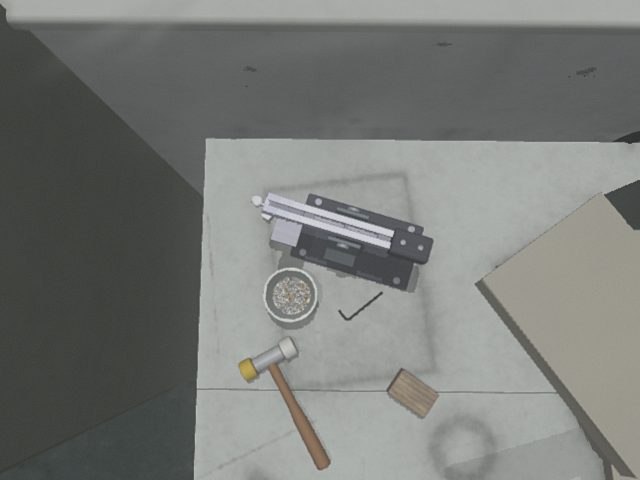

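```bash
python3 - <<'E'
from h import *
c=bot.camera('top');s=bot.camera('scene')
cv2.imwrite('pics/topz.png',cv2.resize(c['color'][150:350,200:460],None,fx=3,fy=3,interpolation=cv2.INTER_CUBIC))
cv2.imwrite('pics/scz.png',cv2.resize(s['color'][170:330,240:440],None,fx=4,fy=3.7,interpolation=cv2.INTER_CUBIC))
for n,p,z in[('mouth',(264,204),.128),('tab',(285,231),.12),('pf',(332,224),.115),('pr',(361,232),.115),('cup',(291,295),0),('hex',(358,304),0),('stand',(346,239),.1)]:print(n,atz(c,p,z))
print(tri(c,(264,204),s,(340,197)),tri(c,(285,231),s,(332,207)))
E
```

```text
mouth [0.53312346 0.33227215 0.128     ]
tab [0.4948827  0.30150032 0.12      ]
pf [0.5067171  0.23284265 0.115     ]
pr [0.49526474 0.19014849 0.115     ]
cup [0.40557921 0.29776747 0.        ]
hex [0.39199601 0.18720165 0.        ]
stand [0.48662837 0.21152502 0.1       ]
(array([0.532658  , 0.33345689, 0.1223194 ]), np.float64(0.0032894357508784756)) (array([0.49667188, 0.30095815, 0.11890475]), np.float64(0.003467493439454274))
```

View pics/topz.png

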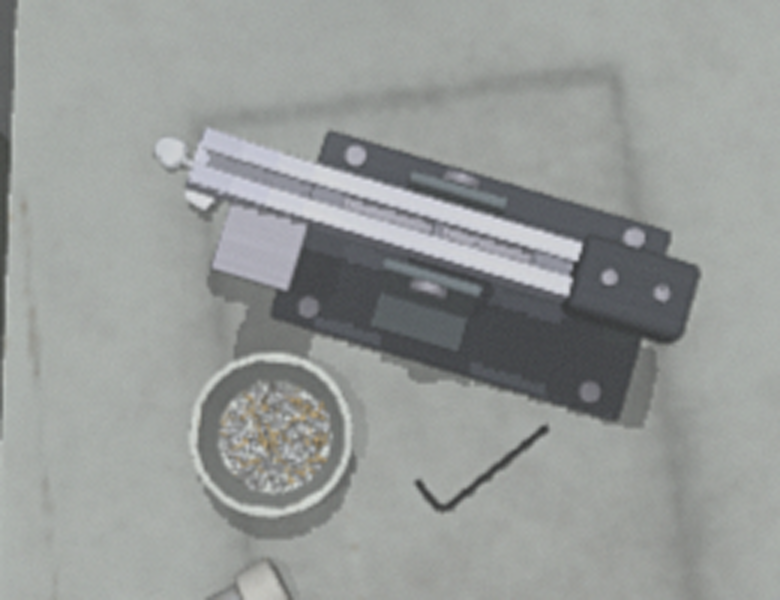

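View pics/scz.png

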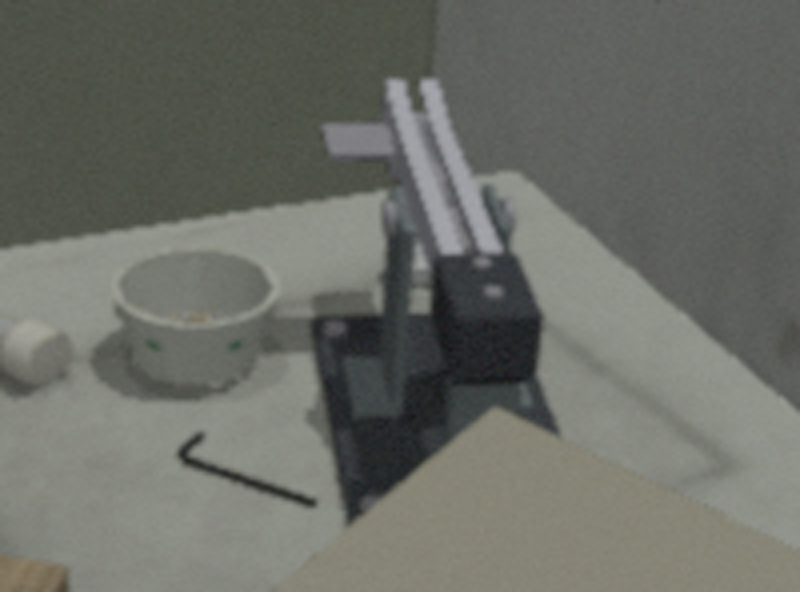

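```bash
python3 - <<'E'
from h import *
c=bot.camera('top');s=bot.camera('scene')
print(tri(c,(477,284),s,(200,435)),tri(c,(603,195),s,(366,284)), tri(c,(477,284),s,(366,284)),tri(c,(603,195),s,(535,390)))
for z in(0,.1,.2,.3,.4):print(z,atz(c,(477,284),z),atz(c,(603,195),z),atz(s,(200,435),z),atz(s,(366,284),z))
print(R.from_quat(bot.get_obs()['tool_rot']).as_matrix())
E
```

```text
(array([ 0.29750177, -0.01911931, -0.02242931]), np.float64(0.261140089501259)) (array([ 0.4548433 , -0.08131031,  0.22325397]), np.float64(0.15610261692472552)) (array([0.42559756, 0.02299656, 0.13086407]), np.float64(0.012570296989307827)) (array([ 0.56508407, -0.18971749,  0.0755744 ]), np.float64(0.005440725207206129))
0 [ 0.42693706 -0.00935989  0.        ] [ 0.57897833 -0.22526097  0.        ] [ 0.16682846 -0.04626997  0.        ] [0.52574799 0.1826432  0.        ]
0.1 [0.42153422 0.01748496 0.1       ] [ 0.55755356 -0.17566472  0.1       ] [ 0.16565063 -0.12431213  0.1       ] [0.45409363 0.05965223 0.1       ]
0.2 [0.41613137 0.04432981 0.2       ] [ 0.53612878 -0.12606847  0.2       ] [ 0.1644728  -0.20235429  0.2       ] [ 0.38243927 -0.06333874  0.2       ]
0.3 [0.41072852 0.07117465 0.3       ] [ 0.514704   -0.07647222  0.3       ] [ 0.16329497 -0.28039645  0.3       ] [ 0.31078491 -0.18632971  0.3       ]
0.4 [0.40532568 0.0980195  0.4       ] [ 0.49327923 -0.02687597  0.4       ] [ 0.16211714 -0.35843861  0.4       ] [ 0.23913054 -0.30932069  0.4       ]
[[ 2.20000088e-01 -3.36751213e-06  9.75499852e-01]
 [-9.75499852e-01 -5.46855052e-06  2.20000088e-01]
 [ 4.59371726e-06 -1.00000000e+00 -4.48808918e-06]]
```

```bash
python3 -m inch '0 0 0 -40 -30 0 1; 0 0 0 -40 -30 0 1; 0 -8 0 -4.1 0 58.5 1; 0 -8 0 -4.1 0 58.5 1; 0 0 0 0 0 0 1'
```

```text
clock: 1.72
eef_pos: [0.2047, -0.3668, 0.2915]
tool_rot: [-0.61, 0.358, -0.359, 0.61]
ft_force: [0.1, 0.0, -0.3]
grip_width: -0.0004
```

```bash
python3 -m inch '0 -8 0 -4.1 0 58.5 1; 0 -8 0 -4.1 0 58.5 1; 0 -8 0 -4.1 0 58.5 1; 0 -8 0 -4.1 0 58.5 1; 0 -8 0 -4.1 0 58.5 1; 0 -8 0 -4.1 0 58.5 1; 0 -8 0 -4.1 0 58.5 1; 0 -8 0 -4.1 0 58.5 1; 0 -8 0 -4.1 0 58.5 1; 0 -8 0 -4.1 0 58.5 1; 0 -8 0 -4.1 0 58.5 1; 0 0 0 0 0 0 1'
cat >> h.py <<'E'
sy=np.array([np.sin(.26),np.cos(.26),0]);sx=np.array([sy[1],-sy[0],0]);sz=np.array([0,0,1.])
tab=np.array([.493,.2995,.12]); piv=tab+31.5e-3*sx-.085*sy; piv[2]=.115
def goal(x,y,z,L=30):  # x,y stand coords (m), z height
    L=np.radians(L);ty=np.sin(L)*sx-np.cos(L)*sz;tx=sy;tz=np.cross(tx,ty)
    return piv*[1,1,0]+x*sx+y*sy+z*sz, np.array([tx,ty,tz]).T
def rel(p,M):
    o=bot.get_obs();T=R.from_quat(o['tool_rot']).as_matrix()
    print('turn',np.degrees(R.from_matrix(T.T@M).as_rotvec()).round(1),'shift',(T.T@(p-o['eef_pos'])*1e3).round(1),'f',np.round(o['ft_force'],1),o['clock'])
def st():
    o=bot.get_obs();d=o['eef_pos']-piv;print('stand-frame tcp mm',np.round([d@sx*1e3,d@sy*1e3,o['eef_pos'][2]*1e3],1),'f',np.round(o['ft_force'],2),'t',o['clock'])
E
python3 - <<'E'
from h import *
print(sx,sy,piv)
st()
c=bot.camera('top');print(atz(c,(286.7,232.3),.12))
p,M=goal(-.031,.088,.20);print(p,M);rel(p,M)
E
```

```text
clock: 3.22
eef_pos: [0.3742, 0.1916, 0.2912]
tool_rot: [-0.687, -0.165, 0.166, 0.688]
ft_force: [-0.7, -0.6, 0.2]
grip_width: 0.0001
[ 0.96638998 -0.25708055  0.        ] [0.25708055 0.96638998 0.        ] [0.50158944 0.20925881 0.115     ]
stand-frame tcp mm [-118.6  -49.8  291.2] f [-0.75 -0.55  0.17] t 3.225
[0.49299007 0.29898106 0.12      ]
[0.49425444 0.30227063 0.2       ] [[ 0.25708055  0.48319499 -0.83691827]
 [ 0.96638998 -0.12854028  0.22263829]
 [ 0.         -0.8660254  -0.5       ]]
turn [-28.2 -47.1 -12.7] shift [157.2  91.1  46.3] f [ 0.1 -1.3  1.2] 3.275
```

```bash
python3 -m inch '-4.7 -7.85 -2.12 0 0 0 1; -4.7 -7.85 -2.12 0 0 0 1; -4.7 -7.85 -2.12 0 0 0 1; -4.7 -7.85 -2.12 0 0 0 1; -4.7 -7.85 -2.12 0 0 0 1; -4.7 -7.85 -2.12 0 0 0 1; 0 0 0 0 0 0 1; 0 0 0 0 0 0 1'
python3 - <<'E'
from h import *
st()
p,M=goal(-.031,.088,.16);rel(p,M)
E
```

```text
clock: 4.28
eef_pos: [0.3762, 0.1885, 0.2919]
tool_rot: [0.688, 0.526, -0.302, -0.398]
ft_force: [0.3, 0.2, -0.3]
grip_width: 0.0005
stand-frame tcp mm [-115.9  -52.3  291.9] f [ 0.3   0.2  -0.27] t 4.275
turn [ 0.  -0.4 -0.1] shift [140.5 156.5  -6.4] f [ 0.3  0.2 -0.3] 4.275
```

```bash
python3 -m inch '0 -0.4 0 47 10 -2 1; 0 0 0 47 20 -2 1; 0 0 0 46.5 30 -2 1; 0 0 0 0 40 0 1; 0 0 0 0 40 0 1; 0 0 0 0 0 0 1; 0 0 0 0 0 0 1'
python3 - <<'E'
from h import *
st()
p,M=goal(-.031,.088,.135);rel(p,M)
for n in('scene','top'):
    c=bot.camera(n);cv2.imwrite(f'pics/{n}1.png',c['color'])
    if n=='top': cv2.imwrite('pics/tz1.png',cv2.resize(c['color'][150:350,200:460],None,fx=3,fy=3,interpolation=cv2.INTER_CUBIC))
    print(proj(c,bot.get_obs()['eef_pos']))
E
```

```text
clock: 5.15
eef_pos: [0.485, 0.3058, 0.1738]
tool_rot: [0.687, 0.528, -0.305, -0.396]
ft_force: [-0.0, -0.6, 0.6]
grip_width: -0.0001
stand-frame tcp mm [-40.9  89.1 173.8] f [-0.04 -0.55  0.63] t 5.15
turn [ 0.1  0.1 -0. ] shift [-1.  38.5 10.9] f [-0.  -0.6  0.6] 5.15
[325.70543831 181.28839236]
[278.49985374 232.46762803]
```

View pics/tz1.png

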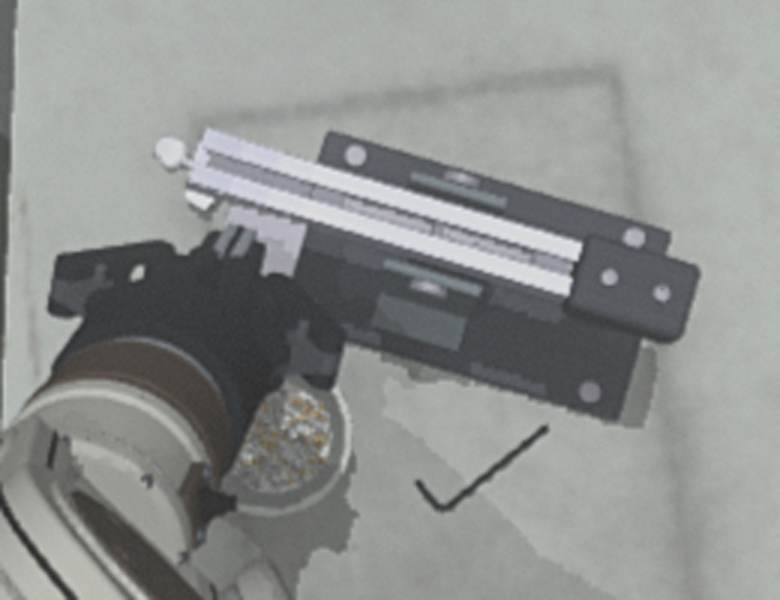

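View pics/scene1.png

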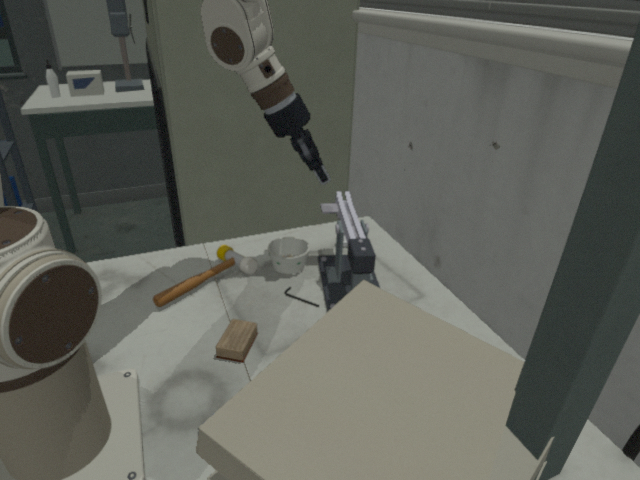

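```bash
python3 -m inch '0 0 0 -0.5 19 5.5 1; 0 0 0 -0.5 19 5.5 1; 0 0 0 0 0 0 1; 0 0 0 0 2.6 1.5 1; 0 0 0 0 0 0 1'
python3 - <<'E'
from h import *
st()
E
python3 -m inch '0 0 0 0 1.73 1 1;0 0 0 0 1.73 1 1;0 0 0 0 0 0 1'
python3 - <<'E'
from h import *
st()
E
python3 -m inch '0 0 0 0 1.73 1 1;0 0 0 0 1.73 1 1;0 0 0 0 0 0 1'
python3 - <<'E'
from h import *
st()
c=bot.camera('top');cv2.imwrite('pics/tz2.png',cv2.resize(c['color'][180:280,240:370],None,fx=6,fy=6,interpolation=cv2.INTER_CUBIC))
E
```

```text
clock: 5.88
eef_pos: [0.4932, 0.303, 0.1327]
tool_rot: [0.686, 0.529, -0.305, -0.395]
ft_force: [0.5, 0.3, -0.2]
grip_width: 0.0003
stand-frame tcp mm [-32.2  88.4 132.7] f [ 0.45  0.25 -0.2 ] t 5.875
clock: 6.25
eef_pos: [0.4928, 0.3022, 0.1274]
tool_rot: [0.686, 0.529, -0.306, -0.395]
ft_force: [-0.2, -0.3, -1.0]
grip_width: -0.0001
stand-frame tcp mm [-32.4  87.6 127.4] f [-0.21 -0.28 -1.02] t 6.25
clock: 6.62
eef_pos: [0.493, 0.3024, 0.1239]
tool_rot: [0.686, 0.529, -0.306, -0.395]
ft_force: [-1.3, -0.0, 2.2]
grip_width: -0.0001
stand-frame tcp mm [-32.2  87.8 123.9] f [-1.28 -0.03  2.24] t 6.625
```

View pics/tz2.png

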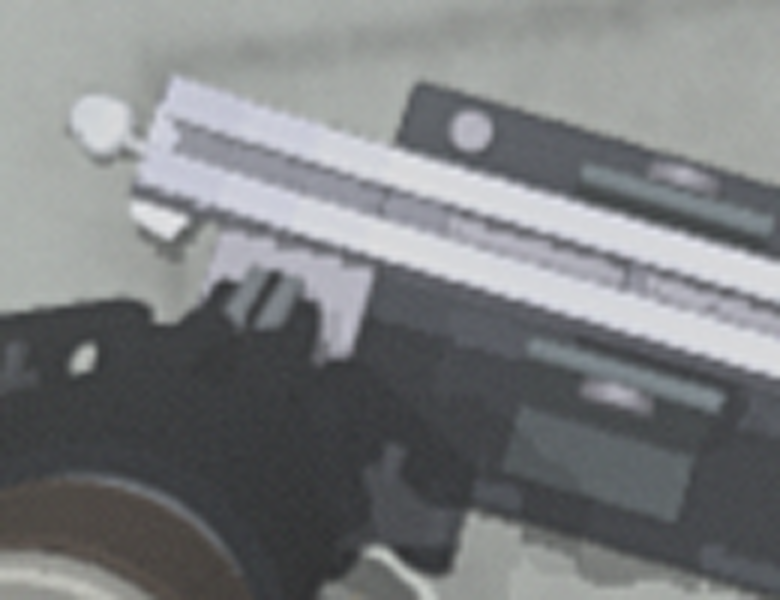

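```bash
python3 -m inch '0 0 0 0 1.73 1 1;0 0 0 0 1.73 1 1;0 0 0 0 1.73 1 1;0 0 0 0 1.73 1 1;0 0 0 0 1.73 1 1;0 0 0 0 1.73 1 1;0 0 0 0 1.73 1 1;0 0 0 0 1.73 1 1;0 0 0 0 0 0 1;0 0 0 0 0 0 1'
cat >> h.py <<'E'
def shot(name):
    st();c=bot.camera('top');cv2.imwrite(f'pics/{name}.png',cv2.resize(c['color'][180:280,240:370],None,fx=6,fy=6,interpolation=cv2.INTER_CUBIC))
E
python3 - <<'E'
from h import *
shot('a1')
E
```

```text
clock: 7.92
eef_pos: [0.4933, 0.3023, 0.108]
tool_rot: [0.686, 0.529, -0.306, -0.395]
ft_force: [-0.4, -1.6, 4.2]
grip_width: 0.0003
stand-frame tcp mm [-31.9  87.8 108. ] f [-0.45 -1.56  4.22] t 7.925
```

View pics/a1.png

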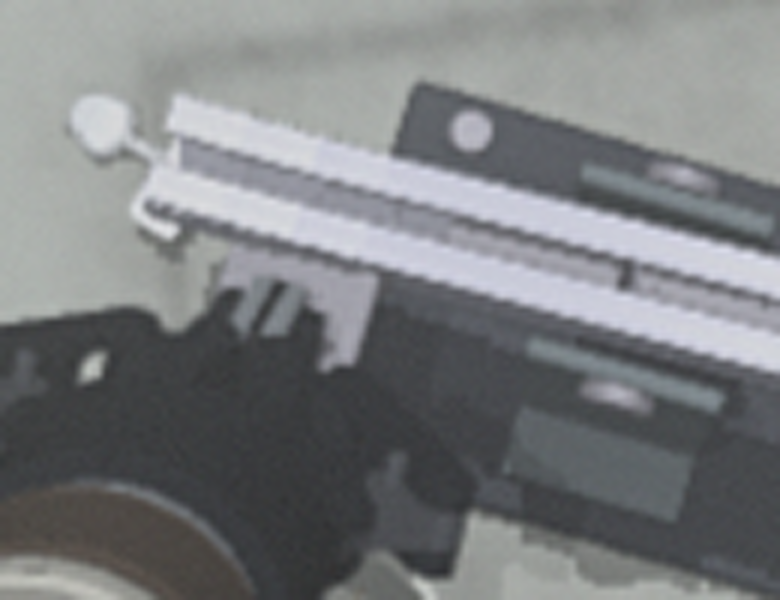

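```bash
python3 -m inch '0 0 0 0 0.87 0.5 1;0 0 0 0 0.87 0.5 1;0 0 0 0 0.87 0.5 1;0 0 0 0 0.87 0.5 1;0 0 0 0 0.87 0.5 1;0 0 0 0 0.87 0.5 1;0 0 0 0 0 0 1;0 0 0 0 0 0 1'
python3 - <<'E'
from h import *
shot('a2')
E
```

```text
clock: 8.98
eef_pos: [0.4932, 0.3023, 0.1018]
tool_rot: [0.686, 0.529, -0.306, -0.395]
ft_force: [1.1, -1.1, 5.2]
grip_width: 0.0
stand-frame tcp mm [-32.   87.8 101.8] f [ 1.11 -1.07  5.18] t 8.975
```

View pics/a2.png

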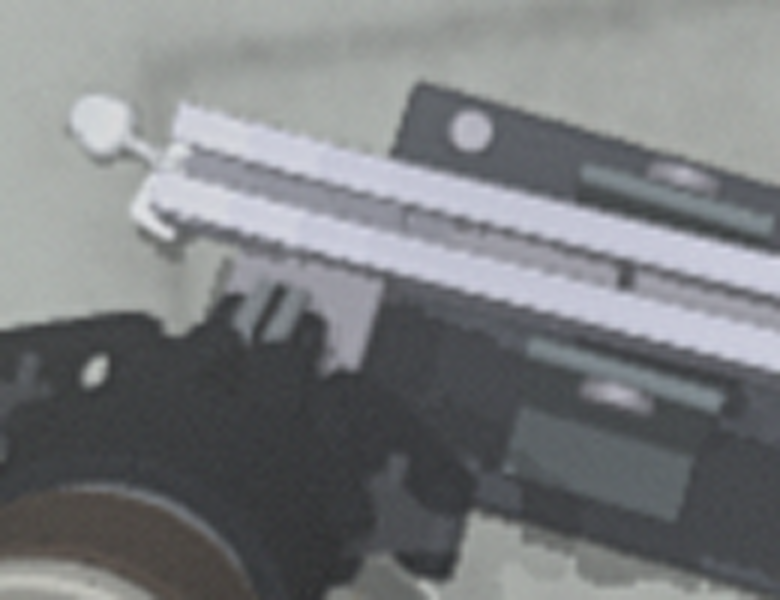

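```bash
python3 -m inch '0 0 0 0 0.43 0.25 1;0 0 0 0 0.43 0.25 1;0 0 0 0 0.43 0.25 1;0 0 0 0 0.43 0.25 1;0 0 0 0 0.43 0.25 1;0 0 0 0 0.43 0.25 1;0 0 0 0 0 0 1'
python3 - <<'E'
from h import *
shot('a3')
E
python3 -m inch '0 0 0 0 0.43 0.25 1;0 0 0 0 0.43 0.25 1;0 0 0 0 0.43 0.25 1;0 0 0 0 0 0 1'
python3 - <<'E'
from h import *
shot('a4')
a=cv2.imread('pics/a3.png');b=cv2.imread('pics/a4.png');cv2.imwrite('pics/a34.png',np.vstack([a[60:360],b[60:360]]))
E
```

```text
clock: 9.9
eef_pos: [0.493, 0.3023, 0.0986]
tool_rot: [0.686, 0.529, -0.306, -0.395]
ft_force: [-0.2, -0.9, 5.3]
grip_width: -0.0002
stand-frame tcp mm [-32.2  87.7  98.6] f [-0.23 -0.93  5.28] t 9.9
clock: 10.45
eef_pos: [0.4929, 0.3023, 0.0971]
tool_rot: [0.686, 0.529, -0.306, -0.395]
ft_force: [-0.2, -2.6, 5.1]
grip_width: 0.0002
stand-frame tcp mm [-32.3  87.7  97.1] f [-0.18 -2.61  5.13] t 10.45
```

View pics/a34.png

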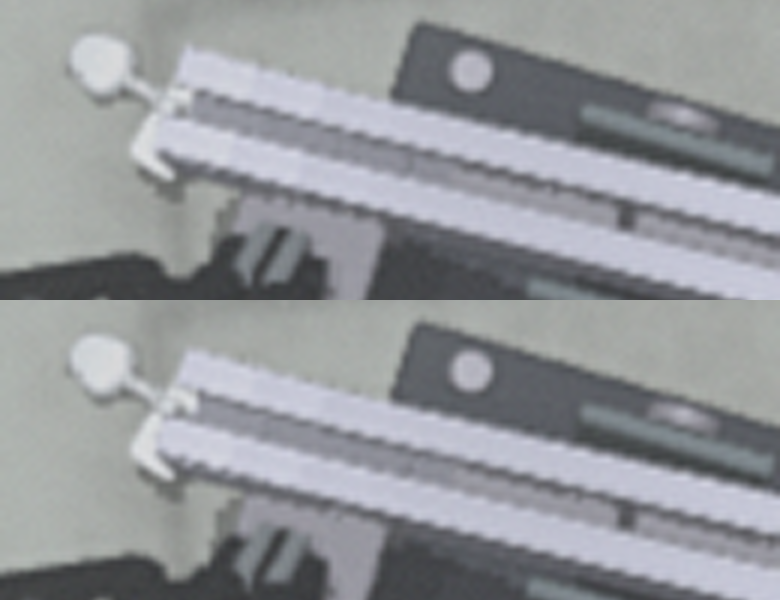

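```bash
python3 -m inch '0 0 0 0 0.43 0.25 1;0 0 0 0 0.43 0.25 1;0 0 0 0 0.43 0.25 1;0 0 0 0 0 0 1;0 0 0 0 0 0 1'
python3 - <<'E'
from h import *
shot('a5')
b=cv2.imread('pics/a5.png');cv2.imwrite('pics/a5c.png',b[60:360])
E
```

```text
clock: 11.12
eef_pos: [0.4929, 0.3023, 0.0956]
tool_rot: [0.686, 0.529, -0.306, -0.395]
ft_force: [0.4, -0.5, 4.7]
grip_width: -0.0002
stand-frame tcp mm [-32.4  87.6  95.6] f [ 0.35 -0.54  4.69] t 11.125
```

View pics/a5c.png

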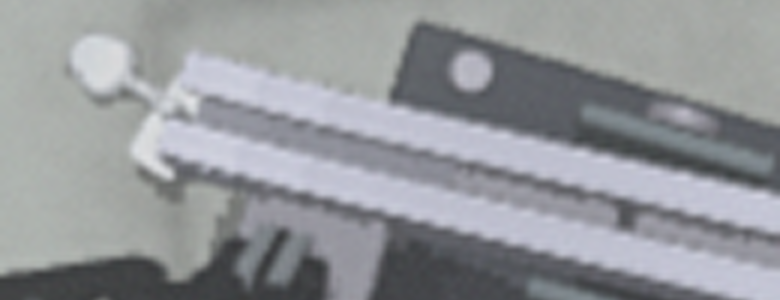

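```bash
python3 -m inch '0 0 0 0 0.43 0.25 1;0 0 0 0 0.43 0.25 1;0 0 0 0 0.43 0.25 1;0 0 0 0 0 0 1;0 0 0 0 0 0 1'
python3 - <<'E'
from h import *
shot('a6')
b=cv2.imread('pics/a6.png');cv2.imwrite('pics/a6c.png',b[60:360])
E
```

```text
clock: 11.8
eef_pos: [0.4929, 0.3023, 0.0941]
tool_rot: [0.686, 0.529, -0.306, -0.395]
ft_force: [-1.0, -0.5, 4.3]
grip_width: -0.0001
stand-frame tcp mm [-32.3  87.6  94.1] f [-1.01 -0.53  4.27] t 11.8
```

View pics/a6c.png

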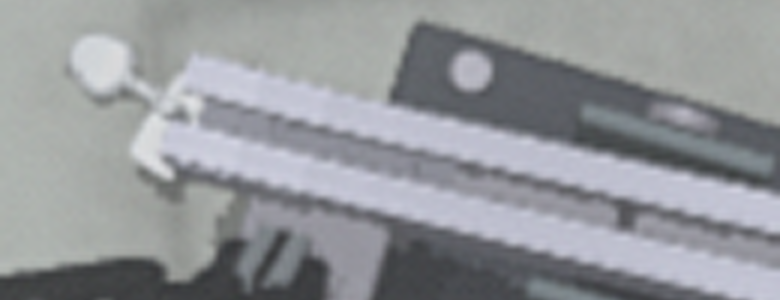

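```bash
cat >> h.py <<'E'
def strip(name):
    st();c=bot.camera('top');im=c['color']
    # rotate so tube is horizontal: axis projected
    a=proj(c,[*(piv+.15*sy)[:2],.09]);b=proj(c,[*(piv-.06*sy)[:2],.115])
    th=np.degrees(np.arctan2(b[1]-a[1],b[0]-a[0]))
    M=cv2.getRotationMatrix2D(tuple(map(float,a)),th,5.0);M[:,2]+=np.array([20,60])-a
    o=cv2.warpAffine(im,M,(780,130),flags=cv2.INTER_CUBIC)
    o=np.clip((o.astype(float)-60)*1.5,0,255).astype(np.uint8)
    cv2.imwrite(f'pics/{name}.png',o)
E
python3 -m inch '0 0 0 0 0.43 0.25 1;0 0 0 0 0.43 0.25 1;0 0 0 0 0 0 1;0 0 0 0 0 0 1'
python3 - <<'E'
from h import *
strip('s1')
E
```

```text
clock: 12.35
eef_pos: [0.4929, 0.3023, 0.0931]
tool_rot: [0.686, 0.529, -0.306, -0.395]
ft_force: [0.1, -0.6, 4.9]
grip_width: 0.0
stand-frame tcp mm [-32.3  87.7  93.1] f [ 0.15 -0.62  4.93] t 12.35
```

View pics/s1.png

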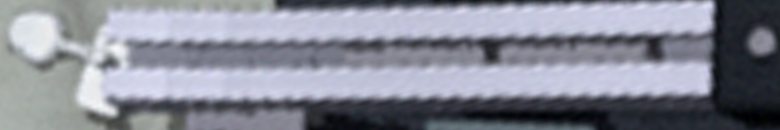

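```bash
python3 -m inch '0 0 0 0 0.43 0.25 1;0 0 0 0 0.43 0.25 1;0 0 0 0 0 0 1;0 0 0 0 0 0 1'
python3 - <<'E'
from h import *
strip('s2')
E
python3 -m inch '0 0 0 0 0.43 0.25 1;0 0 0 0 0.43 0.25 1;0 0 0 0 0 0 1;0 0 0 0 0 0 1'
python3 - <<'E'
from h import *
strip('s3')
cv2.imwrite('pics/s23.png',np.vstack([cv2.imread(f'pics/s{i}.png') for i in(1,2,3)]))
E
```

```text
clock: 12.9
eef_pos: [0.4929, 0.3023, 0.0921]
tool_rot: [0.686, 0.529, -0.306, -0.395]
ft_force: [-1.1, -0.0, 4.9]
grip_width: 0.0003
stand-frame tcp mm [-32.3  87.7  92.1] f [-1.14 -0.01  4.95] t 12.9
clock: 13.45
eef_pos: [0.4929, 0.3022, 0.0911]
tool_rot: [0.686, 0.529, -0.306, -0.395]
ft_force: [-0.7, -0.4, 4.4]
grip_width: -0.0001
stand-frame tcp mm [-32.3  87.6  91.1] f [-0.74 -0.4   4.36] t 13.45
```

View pics/s23.png

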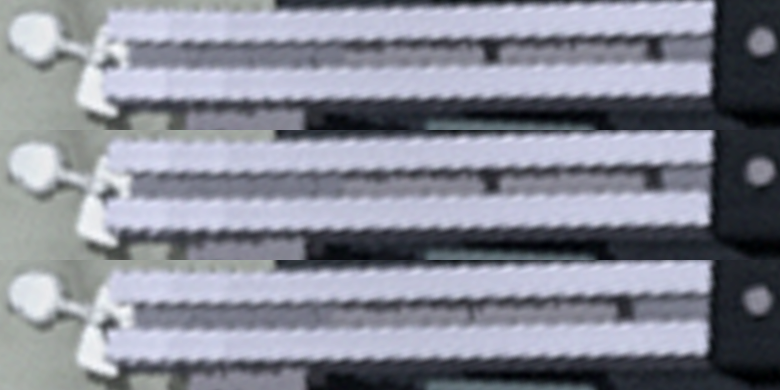

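```bash
python3 -m inch '0 0 0 0 0 0 1;0 0 0 0 0 0 1'
python3 - <<'E'
from h import *
strip('s4')
E
python3 -m inch '0 0 0 0 0 0 1;0 0 0 0 0 0 1;0 0 0 0 0 0 1'
python3 - <<'E'
from h import *
strip('s5')
cv2.imwrite('pics/sv.png',np.vstack([cv2.imread(f'pics/s{i}.png') for i in(3,4,5)]))
E
```

```text
clock: 13.75
eef_pos: [0.4929, 0.3022, 0.0911]
tool_rot: [0.686, 0.529, -0.306, -0.395]
ft_force: [-0.5, -0.5, 4.9]
grip_width: 0.0002
stand-frame tcp mm [-32.3  87.6  91.1] f [-0.46 -0.52  4.92] t 13.75
clock: 14.18
eef_pos: [0.4928, 0.3022, 0.091]
tool_rot: [0.686, 0.529, -0.306, -0.395]
ft_force: [0.3, -1.6, 2.8]
grip_width: -0.0002
stand-frame tcp mm [-32.4  87.5  91. ] f [ 0.33 -1.62  2.79] t 14.175
```

View pics/sv.png

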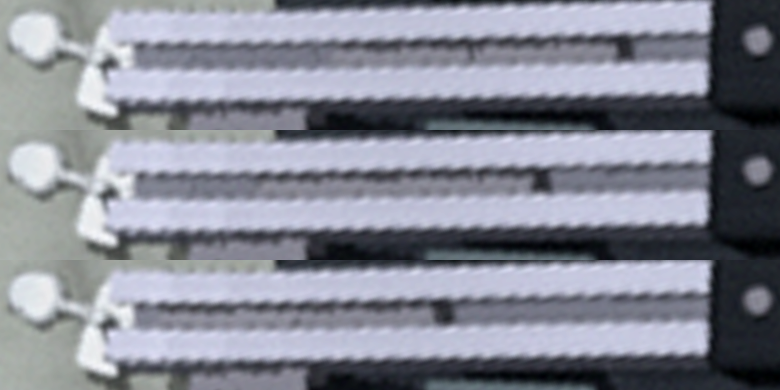

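```bash
python3 -m inch '0 0 0 0 -1.73 -1 1'
python3 - <<'E'
from h import *
strip('s6');strip('s7')
cv2.imwrite('pics/sv2.png',np.vstack([cv2.imread(f'pics/s{i}.png') for i in(5,6,7)]))
E
```

```text
clock: 14.35
eef_pos: [0.4929, 0.3025, 0.093]
tool_rot: [0.686, 0.529, -0.306, -0.395]
ft_force: [1.1, 1.4, 2.0]
grip_width: -0.0001
stand-frame tcp mm [-32.4  87.9  93. ] f [1.07 1.43 2.  ] t 14.35
stand-frame tcp mm [-32.3  88.2  93.5] f [-0.35  1.42  3.53] t 14.4
```

View pics/sv2.png

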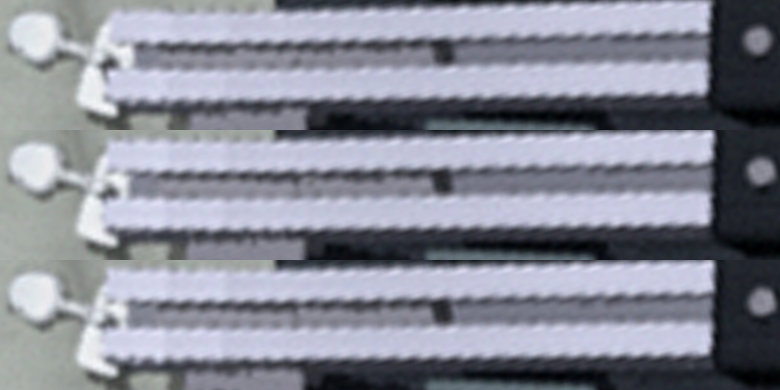

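```bash
python3 -m inch '0 0 0 0 0.43 0.25 1;0 0 0 0 0.43 0.25 1;0 0 0 0 0.43 0.25 1;0 0 0 0 0.43 0.25 1;0 0 0 0 0.43 0.25 1;0 0 0 0 0 0 1;0 0 0 0 0 0 1'
python3 - <<'E'
from h import *
strip('s8')
E
python3 -m inch '0 0 0 0 0.43 0.25 1;0 0 0 0 0.43 0.25 1;0 0 0 0 0.43 0.25 1;0 0 0 0 0 0 1;0 0 0 0 0 0 1'
python3 - <<'E'
from h import *
strip('s9')
cv2.imwrite('pics/sv3.png',np.vstack([cv2.imread(f'pics/s{i}.png') for i in(7,8,9)]))
E
```

```text
clock: 15.32
eef_pos: [0.4928, 0.302, 0.0906]
tool_rot: [0.686, 0.529, -0.306, -0.395]
ft_force: [-0.2, -0.8, 2.4]
grip_width: 0.0002
stand-frame tcp mm [-32.3  87.4  90.6] f [-0.17 -0.78  2.4 ] t 15.325
clock: 16.0
eef_pos: [0.4929, 0.3023, 0.0891]
tool_rot: [0.686, 0.529, -0.306, -0.395]
ft_force: [0.8, 0.7, 3.1]
grip_width: -0.0001
stand-frame tcp mm [-32.3  87.6  89.1] f [0.8  0.65 3.11] t 16.0
```

View pics/sv3.png

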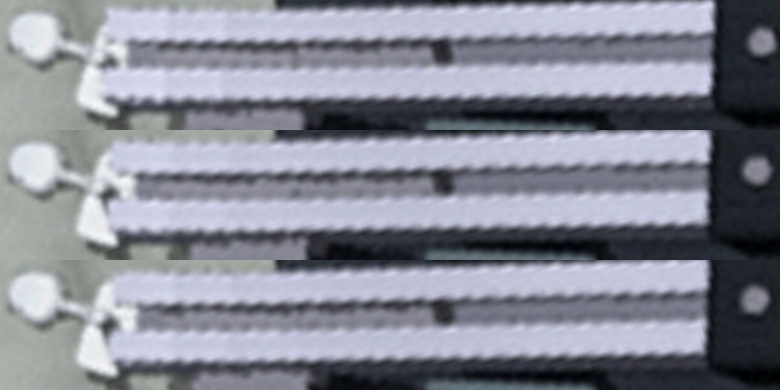

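```bash
python3 -m inch '0 0 0 0 0.43 0.25 1;0 0 0 0 0.43 0.25 1;0 0 0 0 0.43 0.25 1;0 0 0 0 0 0 1;0 0 0 0 0 0 1'
python3 - <<'E'
from h import *
strip('s10')
E
python3 -m inch '0 0 0 0 0 0 1;0 0 0 0 0 0 1'
python3 - <<'E'
from h import *
strip('s11')
cv2.imwrite('pics/sv4.png',np.vstack([cv2.imread(f'pics/s{i}.png') for i in(9,10,11)]))
E
```

```text
clock: 16.68
eef_pos: [0.4929, 0.3023, 0.0877]
tool_rot: [0.686, 0.529, -0.306, -0.395]
ft_force: [0.4, 0.4, 4.0]
grip_width: -0.0004
stand-frame tcp mm [-32.3  87.6  87.7] f [0.37 0.43 4.02] t 16.675
clock: 16.98
eef_pos: [0.4929, 0.3022, 0.0877]
tool_rot: [0.686, 0.529, -0.306, -0.395]
ft_force: [0.1, -0.1, 2.8]
grip_width: 0.0
stand-frame tcp mm [-32.3  87.6  87.7] f [ 0.07 -0.15  2.82] t 16.975
```

View pics/sv4.png

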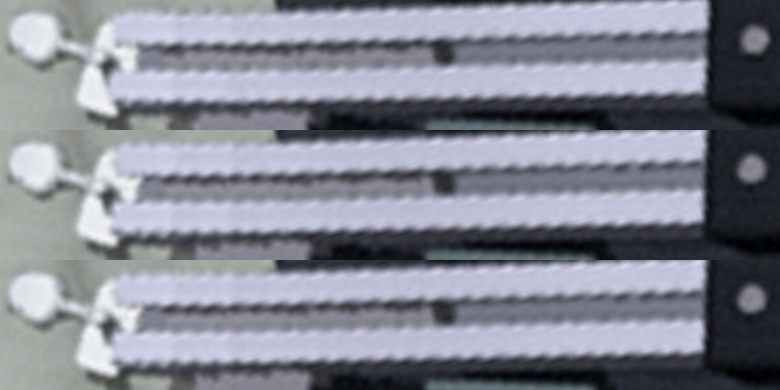

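```bash
python3 -m inch '0 0 0 0 0.43 0.25 1;0 0 0 0 0.43 0.25 1;0 0 0 0 0 0 1;0 0 0 0 0 0 1'
python3 - <<'E'
from h import *
strip('s12')
E
python3 -m inch '0 0 0 0 0 0 1'
python3 - <<'E'
from h import *
strip('s13')
cv2.imwrite('pics/sv5.png',np.vstack([cv2.imread(f'pics/s{i}.png') for i in(11,12,13)]))
E
```

```text
clock: 17.52
eef_pos: [0.4929, 0.3022, 0.0867]
tool_rot: [0.686, 0.529, -0.306, -0.395]
ft_force: [-0.4, -0.1, 2.9]
grip_width: 0.0001
stand-frame tcp mm [-32.3  87.6  86.7] f [-0.36 -0.06  2.9 ] t 17.525
clock: 17.7
eef_pos: [0.4929, 0.3023, 0.0867]
tool_rot: [0.686, 0.529, -0.306, -0.395]
ft_force: [-0.8, 0.1, 3.3]
grip_width: -0.0004
stand-frame tcp mm [-32.3  87.6  86.7] f [-0.79  0.12  3.25] t 17.7
```

View pics/sv5.png

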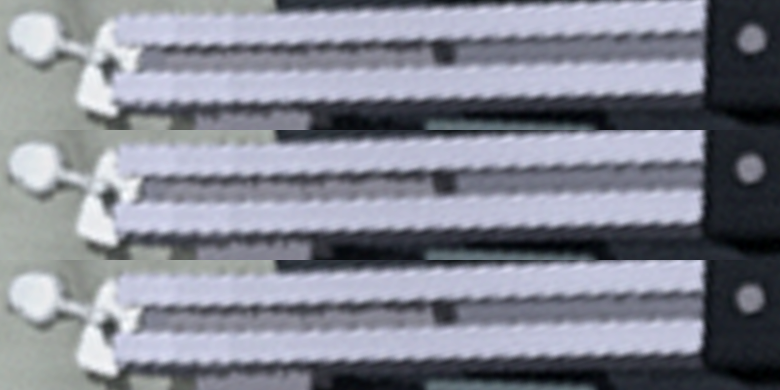

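```bash
python3 -m inch '0 0 0 0 0.43 0.25 1;0 0 0 0 0.43 0.25 1;0 0 0 0 0 0 1;0 0 0 0 0 0 1'
python3 - <<'E'
from h import *
strip('s14')
E
python3 -m inch '0 0 0 0 0 0 1'
python3 - <<'E'
from h import *
strip('s15')
cv2.imwrite('pics/sv6.png',np.vstack([cv2.imread(f'pics/s{i}.png') for i in(13,14,15)]))
E
```

```text
clock: 18.25
eef_pos: [0.4929, 0.3023, 0.0857]
tool_rot: [0.686, 0.529, -0.306, -0.395]
ft_force: [0.4, 0.4, 2.7]
grip_width: -0.0001
stand-frame tcp mm [-32.3  87.6  85.7] f [0.41 0.39 2.74] t 18.25
clock: 18.42
eef_pos: [0.4929, 0.3023, 0.0857]
tool_rot: [0.686, 0.529, -0.306, -0.395]
ft_force: [-0.3, -0.4, 2.5]
grip_width: 0.0001
stand-frame tcp mm [-32.3  87.7  85.7] f [-0.3  -0.38  2.5 ] t 18.425
```

View pics/sv6.png

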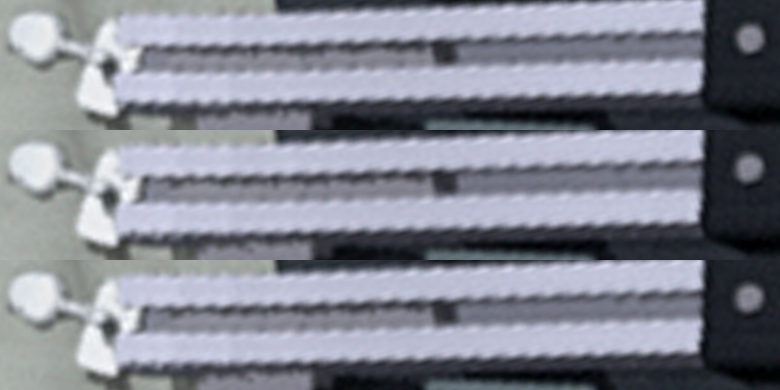

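```bash
cat >> h.py <<'E'
def gap(im):
    g=im[40:66].astype(float).mean(2); # brightness
    m=np.sort(g,0)[4:14].mean(0); s=np.convolve(m,np.ones(9)/9,'same'); i=np.argmin(s[170:560])+170
    return i,s[i]
E
python3 - <<'E'
from h import *
for i in range(3,16):
    print(i,gap(cv2.imread(f'pics/s{i}.png')))
E
cat > chk.py <<'E'
import sys;from h import *
n=sys.argv[1];strip(n);i=gap(cv2.imread(f'pics/{n}.png'));print(n,i);sys.exit(0 if i[0]>428 else 1)
E
```

```text
3 (np.int64(470), np.float64(88.21111111111111))
4 (np.int64(541), np.float64(44.5037037037037))
5 (np.int64(444), np.float64(47.55185185185185))
6 (np.int64(441), np.float64(43.959259259259255))
7 (np.int64(442), np.float64(43.47037037037037))
8 (np.int64(444), np.float64(45.70000000000001))
9 (np.int64(444), np.float64(47.86296296296295))
10 (np.int64(444), np.float64(47.87037037037037))
11 (np.int64(444), np.float64(48.507407407407406))
12 (np.int64(446), np.float64(48.01481481481482))
13 (np.int64(446), np.float64(48.31111111111111))
14 (np.int64(443), np.float64(49.06666666666666))
15 (np.int64(446), np.float64(47.54444444444444))
```

Tracker is reliable; each further press is gated on the gap not having moved.

```bash
sed -i 's/>428/>438/' chk.py
python3 -m inch '0 0 0 0 0.43 0.25 1;0 0 0 0 0.43 0.25 1;0 0 0 0 0 0 1' | head -1
python3 chk.py b1 && python3 -m inch '0 0 0 0 0.43 0.25 1;0 0 0 0 0.43 0.25 1;0 0 0 0 0 0 1'| head -1 && python3 chk.py b2 && python3 -m inch '0 0 0 0 0.43 0.25 1;0 0 0 0 0.43 0.25 1;0 0 0 0 0 0 1'| head -1 && python3 chk.py b3 && python3 -m inch '0 0 0 0 0.43 0.25 1;0 0 0 0 0.43 0.25 1;0 0 0 0 0 0 1'| head -1 && python3 chk.py b4
```

```text
clock: 18.85
stand-frame tcp mm [-32.4  87.6  84.6] f [0.25 0.06 3.08] t 18.85
b1 (np.int64(447), np.float64(49.52962962962963))
clock: 19.27
stand-frame tcp mm [-32.4  87.6  83.6] f [0.35 0.84 2.7 ] t 19.275
b2 (np.int64(409), np.float64(51.085185185185175))
```

```bash
python3 -m inch '0 0 0 0 -2.6 -1.5 1' | head -1
python3 chk.py b3; python3 chk.py b4
python3 - <<'E'
from h import *
cv2.imwrite('pics/bv.png',np.vstack([cv2.imread(f'pics/b{i}.png') for i in(1,2,3,4)]))
E
```

```text
clock: 19.45
stand-frame tcp mm [-32.6  87.8  86.3] f [0.98 2.1  0.9 ] t 19.45
b3 (np.int64(373), np.float64(50.111111111111114))
stand-frame tcp mm [-32.4  88.2  87. ] f [-0.18  1.62  3.06] t 19.5
b4 (np.int64(364), np.float64(47.48148148148148))
```

View pics/bv.png

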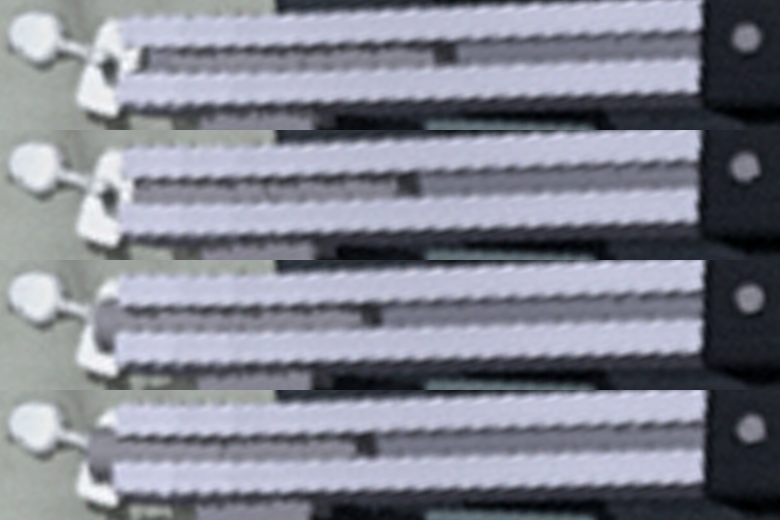

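```bash
python3 -m inch '0 0 0 0 -6 -3.5 1' | head -1
python3 chk.py b5
python3 - <<'E'
from h import *
cv2.imwrite('pics/bv2.png',np.vstack([cv2.imread(f'pics/b{i}.png') for i in(4,5)]))
E
```

```text
clock: 19.68
stand-frame tcp mm [-32.9  87.   93. ] f [0.42 0.59 0.28] t 19.675
b5 (np.int64(360), np.float64(44.4962962962963))
```

View pics/bv2.png

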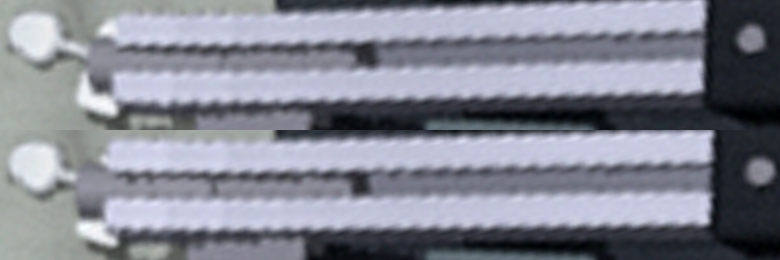

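```bash
python3 -m inch '0 0 0 0 0 0 1;0 0 0 0 -1.73 -1 1;0 0 0 0 -1.73 -1 1' | head -1
python3 chk.py b6
python3 -m inch '0 0 0 0 -2.6 -1.5 1;0 0 0 0 -2.6 -1.5 1;0 0 0 0 -2.6 -1.5 1;0 0 0 0 -2.6 -1.5 1;0 0 0 0 -2.6 -1.5 1;0 0 0 0 -2.6 -1.5 1;0 0 0 0 -2.6 -1.5 1;0 0 0 0 -1.73 -1 1;0 0 0 0 -1.73 -1 1;0 0 0 0 -1.73 -1 1;0 0 0 0 -1.73 -1 1;0 0 0 0 -1.73 -1 1' | head -1
python3 chk.py b7
python3 - <<'E'
from h import *
cv2.imwrite('pics/bv3.png',np.vstack([cv2.imread(f'pics/b{i}.png') for i in(5,6,7)]))
E
```

```text
clock: 20.1
stand-frame tcp mm [-32.2  88.2  97.9] f [0.92 2.09 1.74] t 20.1
b6 (np.int64(356), np.float64(39.74074074074073))
clock: 21.65
stand-frame tcp mm [-32.7  87.  128.1] f [-0.91 -0.93 -0.27] t 21.65
b7 (np.int64(349), np.float64(102.44074074074074))
```

View pics/bv3.png

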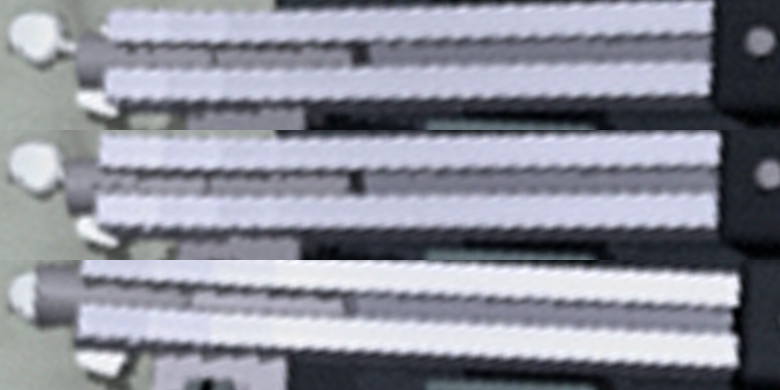

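```bash
python3 -m inch '0 0 0 0 -10 -5 1;0 0 0 0 -30 0 1;0 0 0 0 -40 0 1;0 0 0 0 -40 0 1;0 0 0 0 0 0 1;0 0 0 0 0 0 1'
python3 - <<'E'
from h import *
st();shot('f1')
strip('f2')
c=bot.camera('top');s=bot.camera('scene')
for t in('tube_mouth','pin_front','pin_rear','cup','hex_key','spare_head','tab_top'):
    r=bot.spot_point(t,'top');print(t,[(np.round(q['point'],1),round(q['conf'],2)) for q in r[:2]])
cv2.imwrite('pics/f3.png',cv2.resize(s['color'][170:330,240:440],None,fx=4,fy=3.7,interpolation=cv2.INTER_CUBIC))
a=atz(c,(264,204),.12)
E
```

```text
clock: 22.45
eef_pos: [0.4389, 0.3167, 0.2351]
tool_rot: [0.686, 0.529, -0.306, -0.395]
ft_force: [-0.1, 0.4, -0.2]
grip_width: -0.0001
stand-frame tcp mm [-88.2  87.7 235.1] f [-0.06  0.37 -0.18] t 22.45
stand-frame tcp mm [-88.2  87.7 235.1] f [-0.06  0.37 -0.18] t 22.45
stand-frame tcp mm [-88.2  87.2 234.3] f [-0.76 -1.27 -0.43] t 22.5
tube_mouth [(array([261.9, 202.1]), 0.56)]
pin_front [(array([274.6, 205.6]), 0.53)]
pin_rear [(array([301.1, 212.6]), 0.63)]
cup [(array([289.4, 294.5]), 0.75)]
hex_key [(array([359.2, 303.6]), 0.69)]
spare_head [(array([262.3, 206.6]), 0.5), (array([284.9, 228.8]), 0.4)]
tab_top [(array([287. , 232.1]), 0.91)]
```

View pics/f1.png

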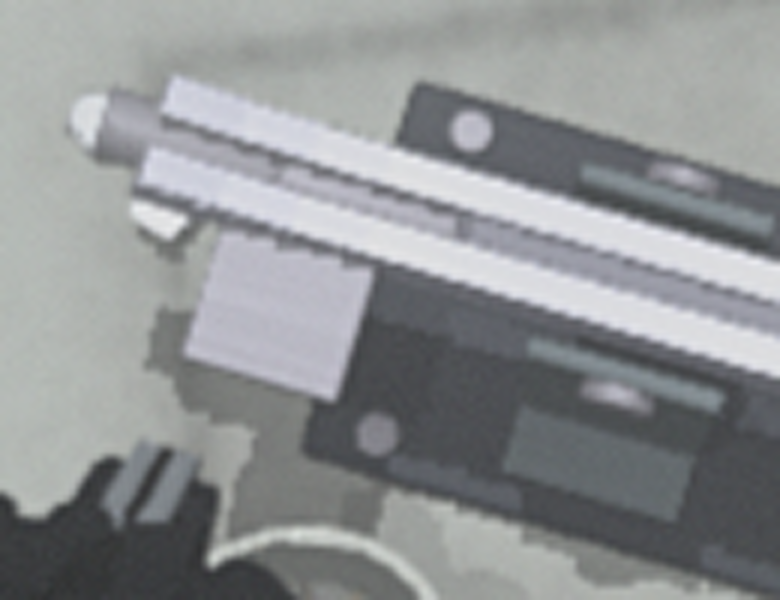

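View pics/f2.png

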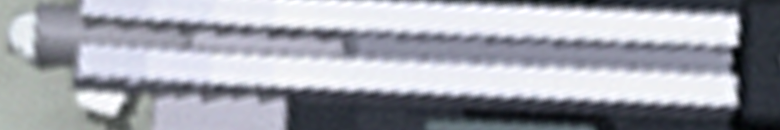

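View pics/f3.png

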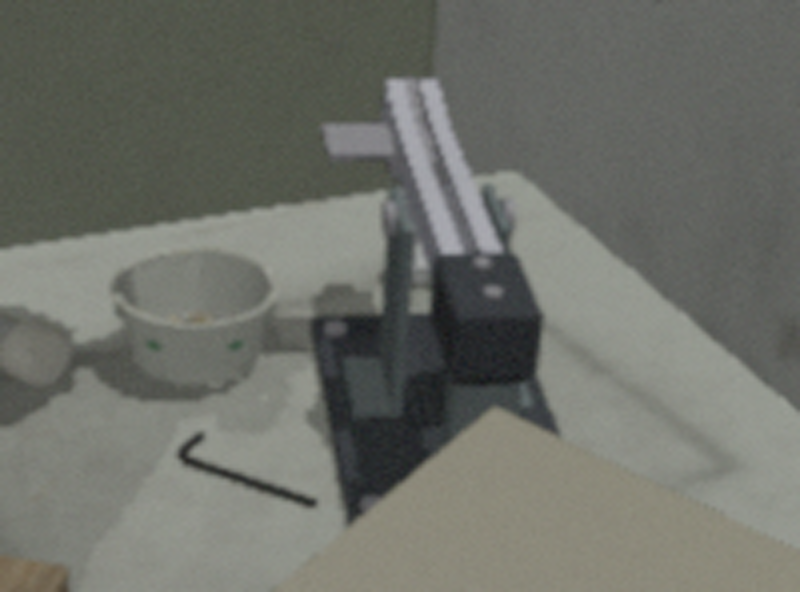

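```bash
python3 -m inch '0 0 0 0 0 0 1;0 0 0 0 0 0 1' | head -1; python3 chk.py g1; python3 -c "
from workcell import bot
print(bot.get_obs()['ft_force']);print(bot.job_done())"
```

```text
clock: 23.25
stand-frame tcp mm [-88.1  87.7 235.1] f [0.72 0.18 0.33] t 23.25
g1 (np.int64(349), np.float64(110.16666666666666))
[0.04125462 0.76575207 0.28565633]
the job is handed in; nothing more can be done
None
```

View pics/g1.png

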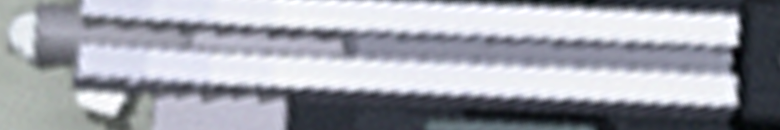

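The first pin now stands about 12 mm out of the mouth, and the tube is back level on its rest. I handed the job in at about 23 s of the 67 s allowed; no verdict is reported.

- **How it went:** I pressed the thumb tab with the shut fingers, leaned 30° so the mouth stayed visible from above. At an estimated tilt of 0.39 rad both pins slid and stopped with the first one about 12 mm inside the rim. At about 0.46 rad they ran again, so I lifted in time to stop the first pin at the rim. I then lowered the tube onto its rest at 2–3 mm per step.
- **Pins and tube:** In the last two pictures, 0.8 s apart, the first pin had not moved. The second pin lies right behind it, wholly inside. The tab and tail weight look the same as in the starting pictures.
- **Measurement limits:** The 12 mm is read from the top picture and should be good to about 2 mm, within the 5–18 mm window. The tilts are worked out from the height of the fingertip.
- **Bystanders:** The cup and hex key are where they were to within 2 pixels. The machine head is half hidden under the mouth and the network gave it only about 0.5 confidence, but its spot did not move.
- **Robot:** The arm has withdrawn and touches nothing, with only noise under 1 N on the wrist.

No check failed or disagreed.

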